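# Unlock the tasting dish and offer the truffle handle first

### The arm

A 7-joint arm with a two-finger parallel gripper is mounted at the origin on a cart in front of the work surface, level with it; the furniture and walls round the work are solid. World frame = base frame: x ahead of the robot, y to its left, z up, the work surface at z = 0. Lengths are in mm, angles in rad, forces in N, time in s.
With the tool pointing down it reaches from about 425 to 925 mm from the base axis. Payload 6.8 kg.
Tool frame: the origin (TCP) lies midway between the tips of the shut fingers; the grasp point (between the pads) lies manip.grip_point_offset behind it (manip.grip_point_offset is the distance from the TCP to the grasp point, in mm); z points along the fingers, y is the line along which they close (so a half turn about z gives the same grasp; the last joint's range is limited). The gripper opens to 88 mm and grips with 3 to 60 N. Pads are 20 mm wide; open, the fingers measure 115 mm over their backs; the gripper's body (75 mm by 178 mm) begins 61 mm behind the grasp point.
Start: joints at [-1.273, 0.477, 0.022, 1.555, -0.011, 1.109, -0.083], TCP at [266.457, 620.2, 222.664] pointing down, gripper open.
Joint ranges: [-2.96, 2.96], [-0.34, 2.1], [-1.41, 1.46], [0.24, 2.44], [-1.37, 4.51], [0.17, 1.92], [-2.96, 2.96]. Speed limits (rad/s): [2.39, 2.39, 3.14, 3.14, 3.14, 3.14, 3.14].

### API

Orientations are given as a rotation vector (axis times angle).
In Python, from bench import manip gives the robot as it stands.
- The arm moves only by the tool apply_moves, never from a script. Its argument "targets" is a list that holds one entry, the list of rows, each a list of 5 numbers: the shift along the tool's x, y, z in cm, then the turn about the tool's z in degrees, then the closure, from -1 (fully open) to 1 (shut). In form: [[[x, y, z, turn, fingers], ...]]. A call has 1 to 5 rows; each row shifts and turns the commanded pose from where the row before left it, along the tool's axes as they then stand; what a row does not reach is not made up. A row lasts 1/8 s, in which the tool goes at most 62.5 mm and 10.7 degrees, less where a joint would pass 70% of its speed; a pose out of reach is approached as far as the arm can. A call with a gripper value outside its range is refused whole. The fingers move at their own pace and stop on an object; "force" is the grip in N (left out, the last holds). Time passes only in rows, so rows that do not move let the fingers close. It gives the time, the measured TCP pose, the force, the opening and the grip force at its end, in the units of the state.
- manip.get_state(): the state, without advancing time (a new reading comes with each control period).
- manip.capture(name): name is "scene" or "top" or "wrist"; returns a dict with "frame" (384x512x3 uint8, blue, green, red), "vfov" (degrees; the focal length in pixels is half the picture's height over the tangent of half this angle, whatever the lens; pixels are square), "cx", "cy" (the principal point, pixels), "k1" (the pictures are not rectified: a ray, as slopes to the right and down, at radius r is drawn at 1 + k1 r^2 times it, then the intrinsics apply), "cam_to_world" (4x4, takes a point from camera to world coordinates); the wrist camera has in their place "T_tool_cam" (4x4, takes a point from camera to tool coordinates, whose origin is the TCP and whose axes are the flange's). Camera axes: x right, y down, z forward; pixel columns grow to the right and rows downward; lengths in mm; the calibration is good to about 2 mm. A picture is of the moment at which its call begins: read the wrist's pose just before it. There is no depth.
- manip.job_done(): hands the job in; it is judged then, once.
The state is a dict: "t": time; "joints": joint angles; "qd": joint speeds; "effort": joint torques, N m; "eef_pos": TCP position; "tcp_rot": TCP orientation; "ft_force": force on the tool from outside, world axes, zero at the start; "torque": the same for the moment, N m; "grip_width": finger opening in mm; "finger_force": force on a finger pad.
Only numpy, scipy, OpenCV 4.12 (cv2) and the standard library are available. Lean on these libraries where they do the work, as an engineer would, in place of code of your own. Each camera call takes 0.05 s, during which the arm holds its last target. There are 200 camera calls.

### The job

The customer at the card terminal has asked for the last truffle: pinch the wooden dish by its rim, away from its handle, turn it an eighth of a turn anticlockwise (seen from above) on its stand to free its bayonet, lift it straight off, and only then, in the air, turn it about a quarter turn clockwise so that its handle points at the card terminal. Keep the dish level and the truffle in its middle throughout, never touch the truffle, and disturb nothing else on the counter. Finish while holding the dish by its rim, level and motionless, at least 8 cm above where it sat, with the handle left free for the customer to take.

Things in the scene. Friction and masses are not known exactly. Their poses are not given: they have to be found in the camera images.
- stand: tasting stand fixed to the counter: white marble foot 120 mm across, steel stem, steel bayonet socket 82 mm across whose inner floor is 76 mm and whose collar top is 94 mm above the counter. Origin: centre of the foot's underside; z up on the socket's axis; x roughly towards the terminal. The dish sits loosely (about 3 mm of play up and sideways), turns with light friction, no spring
- stand_locked (a point): dark stud on the side of the socket's collar, 45 degrees anticlockwise (from above) of the stand's x axis: under the handle while the dish is locked (within 3 degrees). A hard stop lies about 8 degrees clockwise of it
- stand_free (a point): white stud on the side of the socket's collar, 90 degrees anticlockwise of the stand's x axis. With the handle over it (within about 8 degrees) the two lugs of the dish stand in the slots and it lifts straight out. A hard stop lies about 7 degrees anticlockwise of it
- dish: round turned beech dish, 0.16 kg or so, 132 mm across, with a tab handle and a steel bayonet hub under it. Origin: on its axis at the hub's underside, resting on the socket floor; x to the handle, z up. Rim: upright wall 9 mm thick (57 to 66 mm from the axis), its top 56 mm above the origin; inner floor a cone of 8 degrees, at 30 mm in the middle and 38 mm by the wall; plate's underside at 24 mm
- dish_rim_grip (a point): top of the dish's rim, middle of the wall, straight across from the handle: 61.5 mm from the axis, 56 mm above the dish's origin
- dish_handle (a point): on the tab handle (26 mm wide, 10 mm thick, its rounded end 119 mm from the axis), 95 mm from the dish's axis, at mid thickness, 47 mm above the dish's origin
- dish_middle (a point): middle of the dish's inner floor, 30 mm above the dish's origin
- truffle: the truffle: a hard chocolate ball 30 mm in diameter, dark brown with thin toffee lines, about 20 g, lying loose in the middle of the dish; it rolls. Its origin is a point on its skin, so use truffle_center
- truffle_center (a point): centre of the truffle
- terminal: black card terminal on a swivel foot, fixed, 129 x 107 x 197 mm high, about 0.23 m beyond the stand on the customer side, its keypad turned to the customer. Origin: under its middle, at counter height
- terminal_foot (a point): centre of the terminal's round foot, at counter height; the dish's handle has to point at it, seen from above
- bell: chrome service bell, 83 mm across, 74 mm high, loose, to the right of the stand; bystander. Origin: centre of its underside
- sugar_jar: sugar jar with a spoon in it, 74 mm across, 136 mm high with the spoon, loose, to the left; bystander. Origin: centre of its underside
- cup_stack: stack of white paper cups, 76 mm across, 113 mm high, loose, to the right; bystander. Origin: centre of its underside
Not all that is in view belongs to the job. What is shaped like the terminal but orange is not meant.

How it is judged (in metres and radians):
On the way, in this order (a step that is already met when the one before it is completed fails the run):
1. the dish, still seated in its stand, is turned anticlockwise until its bayonet is free (handle at least 74 degrees from the stand's x axis), the truffle within 15 mm of the middle (x of dish_handle in the frame of stand below 0.026 m and y of dish_handle in the frame of stand above 0.05 m and z of dish in the frame of stand below 0.081 m and horizontal distance between truffle_center and dish_middle below 0.015 m), for 0.1 s.
2. the dish is held by the fingers and lifted straight off, at least 3 cm clear of its seat, not yet turned to the terminal, the truffle within 15 mm of the middle (z of dish in the frame of stand above 0.106 m and contact force between dish and stand below 0.1 N and contact force between dish and the fingers above 1 N and (y of terminal_foot in the frame of dish above 0.1 m or y of terminal_foot in the frame of dish below -0.1 m) and horizontal distance between truffle_center and dish_middle below 0.015 m), for 0.1 s.
At the end, for the whole second after the job is handed in: the fingers hold the dish by its rim, over 60 mm from the handle's middle, at least 75 mm above its seat, off the stand, still and level within 0.10 rad; the terminal's foot lies ahead of the handle within 40 mm of its line; the truffle is within 12 mm of the dish's middle (z of dish in the frame of stand above 0.151 m and contact force between dish and stand below 0.1 N and contact force between dish and the fingers above 1 N and distance between the grasp point and dish_handle above 0.06 m and x of terminal_foot in the frame of dish above 0.05 m and y of terminal_foot in the frame of dish between -0.04 and 0.04 m and angle between dish's own z axis and vertical below 0.1 rad and linear speed of dish below 0.02 m/s and angular speed of dish below 0.15 rad/s and horizontal distance between truffle_center and dish_middle below 0.012 m); the arm keeps its last pose, push and grip.
It fails at once if the truffle rolls more than about 20 mm away from the middle of the dish, or leaves it (distance between truffle_center and dish_middle above 0.027 m).
It fails at once if the fingers or the arm touch the truffle (contact force between truffle and the fingers above 0.3 N or contact force between truffle and the arm above 0.3 N).
It fails at once if the dish is tipped more than 0.2 rad (angle between dish's own z axis and vertical above 0.2 rad).
It fails at once if the bell, the sugar jar or the cup stack is moved more than 15 mm, or the arm knocks the card terminal (distance of any of bell, sugar_jar, cup_stack from where it was at the start of the episode above 0.015 m or contact force between terminal and the arm above 2 N or contact force between terminal and the fingers above 2 N or contact force between terminal and dish above 2 N).
It also fails if it takes over 51 s, if anything falls off the work surface, if the arm or the gripper's body presses on something with over 40 N, if the wrist force passes 120 N, or if a joint passes its speed limit or range.

## Working session

There is one attempt and no reset: what is moved stays moved. The work goes in short steps, Python scripts to look and compute and a tool call to move; the robot and the scene stay as the last step left them, time stands still between calls to the robot, and variables do not carry over. Pictures are saved under pics/ and viewed, at most 10 in all, crops included, and the job is handed in when it is done.

Besides the shell and the picture viewer there is one more tool, called by a JSON object that holds its "name" and its "arguments". apply_moves: Moves the arm, as the interface text tells. Its arguments: {"type":"object","properties":{"targets":{"type":"array"},"force":{"type":"number"}},"required":["targets"]}

```bash
mkdir -p pics; ls
cat > h.py <<'E'
import numpy as np, cv2, json
from scipy.spatial.transform import Rotation as R
from bench import manip
def cap(name):
    s=manip.get_state(); d=manip.capture(name)
    f=192/np.tan(np.radians(d['vfov']/2))
    if 'cam_to_world' in d: T=np.array(d['cam_to_world'])
    else:
        W=np.eye(4); W[:3,:3]=R.from_rotvec(s['tcp_rot']).as_matrix(); W[:3,3]=s['eef_pos']
        T=W@np.array(d['T_tool_cam'])
    return dict(img=d['frame'],f=f,cx=d['cx'],cy=d['cy'],k1=d['k1'],T=T)
def save(c,fn):
    cv2.imwrite(f'pics/{fn}.png',c['img']); np.savez(f'pics/{fn}.npz',**{k:v for k,v in c.items()})
def load(fn): return dict(np.load(f'pics/{fn}.npz'))
def ray(c,u,v):
    d=np.array([(u-c['cx'])/c['f'],(v-c['cy'])/c['f']]); s=d.copy()
    for _ in range(30): s=d/(1+c['k1']*(s@s))
    w=c['T'][:3,:3]@np.array([*s,1]); return c['T'][:3,3],w/np.linalg.norm(w)
def atz(c,u,v,z):
    o,w=ray(c,u,v); return o+w*(z-o[2])/w[2]
def proj(c,P):
    P=np.atleast_2d(P); q=(P-c['T'][:3,3])@c['T'][:3,:3]; s=q[:,:2]/q[:,2:]
    s=s*(1+c['k1']*(s**2).sum(1,keepdims=True)); return s*c['f']+[c['cx'],c['cy']]
def tri(*obs):
    A=np.zeros((3,3));b=np.zeros(3)
    for c,u,v in obs:
        o,w=ray(c,u,v);M=np.eye(3)-np.outer(w,w);A+=M;b+=M@o
    return np.linalg.solve(A,b)
E
python3 - <<'E'
from h import *
for n in ('scene','top','wrist'):
    c=cap(n); save(c,n+'0'); print(n,c['f'],c['cx'],c['cy'],c['k1'],c['T'].round(2).tolist())
print(manip.get_state(), manip.grip_point_offset)
a=[load(n+'0')['img'] for n in('scene','top','wrist')]
E
```

```text
pics
scene 443.60498223382575 253.4532399606407 193.3257055223444 -0.1055759365779067 [[0.88, -0.36, 0.31, 217.25], [-0.47, -0.65, 0.59, -612.82], [-0.01, -0.67, -0.74, 892.29], [0.0, 0.0, 0.0, 1.0]]
top 493.5248160460402 251.02662077769202 183.2732552516391 -0.17011116082168107 [[0.01, -0.99, 0.17, 312.75], [-1.0, -0.01, 0.0, 26.72], [-0.0, -0.17, -0.99, 1556.35], [0.0, 0.0, 0.0, 1.0]]
wrist 301.1843403743052 250.14560234720557 190.08568457138682 -0.04918038529496322 [[0.39, 0.88, 0.27, 192.83], [0.92, -0.38, -0.11, 651.75], [0.0, 0.29, -0.96, 383.65], [0.0, 0.0, 0.0, 1.0]]
{'t': 0.15, 'joints': array([-1.27311906,  0.47764316,  0.02238303,  1.55618527, -0.01149171,
        1.10933901, -0.08311264]), 'qd': array([ 1.98460433e-03,  8.45790379e-05,  4.01194819e-04, -1.39318409e-03,
       -1.70707459e-04, -1.79314794e-03, -1.86854547e-04]), 'effort': array([ 3.09743627e-03, -5.83287692e+01,  1.53689448e+00, -2.72874516e+01,
       -5.42184070e-02,  1.44233913e-02,  6.68533380e-05]), 'eef_pos': array([266.29036263, 619.74723119, 221.90021129]), 'tcp_rot': array([-6.33031262e-01, -3.07698293e+00,  2.25630519e-03]), 'ft_force': array([1.07110594, 0.31414524, 0.34034897]), 'torque': array([0.01481033, 0.01944771, 0.05192259]), 'finger_force': 0.0, 'grip_width': 88.00033166761786} 18.700000000000003
```

View pics/scene0.png

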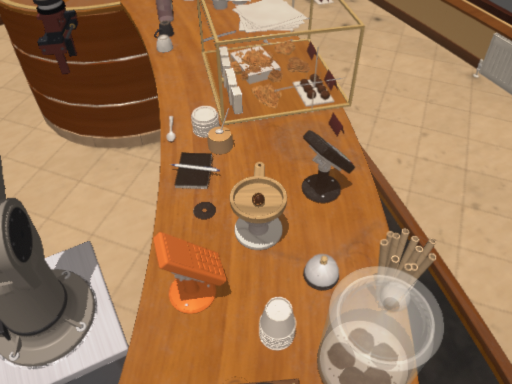

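View pics/top0.png

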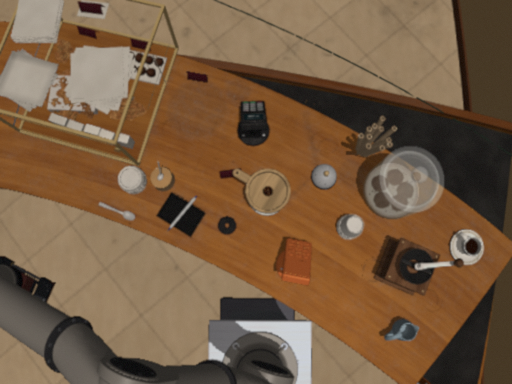

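The scene view shows the dish at about (258,197) with its handle up at (260,170). The black terminal's foot is at (322,187). In the top view the dish is at (267,191), the handle at (238,175) and the black terminal at (254,120). There are two terminal-shaped candidates: black (scene 322,187; top 254,120) and orange (scene 195,265; top 296,260). The black one fits, because it stands beyond the stand on the customer side. I'll confirm it in an enlarged crop.

Run:
```python
from h import *
s=load('scene0')['img'][120:260,200:370]; t=load('top0')['img'][95:235,200:300]
S=cv2.resize(s,None,fx=2.8,fy=2.8*1,interpolation=cv2.INTER_CUBIC); 
T=cv2.resize(t,None,fx=2.8,fy=2.8,interpolation=cv2.INTER_CUBIC)
cv2.imwrite('pics/crop0.png',np.hstack([S,T]));print(S.shape,T.shape)
```

```text
(392, 476, 3) (392, 280, 3)
```

View pics/crop0.png

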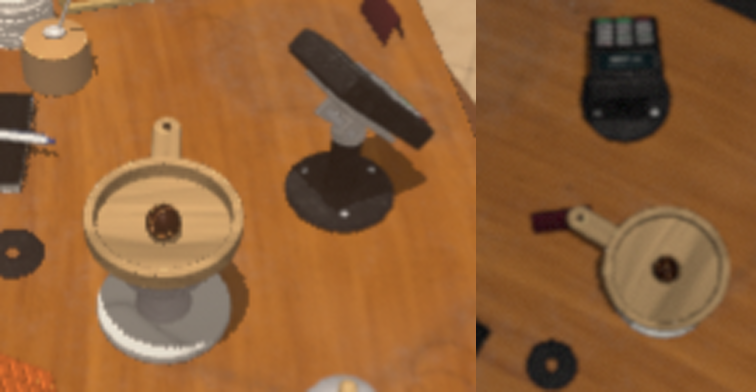

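Run:
```python
from h import *
s=load('scene0');t=load('top0')
print('truffle',tri((s,258.2,199.3),(t,267.9,191.1)))
print('hole',tri((s,259.6,165),(t,236.8,172.5)))
print('rimc top@132',atz(t,267.5,190.4,132))
print('term foot',atz(s,321.4,187.9,8),atz(t,253.2,129.6,8),tri((s,321.4,187.9),(t,253.2,129.6)))
# bystanders approx
for n,c,u,v,z in [('bell',t,323,176,60),('jar',t,161,177,80),('cups',t,350,226,110),('orange',t,296,260,100),('truf@121',t,267.9,191.1,121),('glasscase corner top',t,177,48,300),('case front',t,140,160,0)]: print(n,atz(c,u,v,z).round())
```

```text
truffle [538.38543639 -18.50096471 120.77052207]
hole [592.2178171   73.65296392 127.06422718]
rimc top@132 [538.48145505 -16.90487881 132.        ]
term foot [755.67658284  22.22185151   8.        ] [757.75905811  26.63269446   8.        ] [759.49018672  26.65121199   1.81799842]
bell [ 597. -191.   60.]
jar [585. 307.  80.]
cups [ 438. -262.  110.]
orange [ 338. -103.  100.]
truf@121 [538. -18. 121.]
glasscase corner top [907. 239. 300.]
case front [655. 394.   0.]
```

The crop shows a black terminal with a grey stem and round foot at crop (340,190), with its keypad facing away from the robot. It is the one meant. The dish's handle hole is at crop (167,126) and the truffle at (163,222). The numbers agree: the truffle is at z=121, the dish axis near (538,-17), the handle azimuth about 59° and the terminal bearing about 11°. Next I hover over the rim opposite the handle, which takes 15 rows.

{"name": "apply_moves", "arguments": {"targets": [[[-3.3,-3.6,-0.3,0,-1],[-3.3,-3.6,-0.3,0,-1],[-3.3,-3.6,-0.3,0,-1],[-3.3,-3.6,-0.3,0,-1],[-3.3,-3.6,-0.3,0,-1]]]}}

```text
t: 0.78
eef_pos: [347.3, 388.0, 237.6]
tcp_rot: [-0.633, -3.077, 0.0]
ft_force: [0.6, -0.5, -0.5]
grip_width: 87.9
finger_force: 0.0
```

{"name": "apply_moves", "arguments": {"targets": [[[-3.3,-3.6,-0.3,0,-1],[-3.3,-3.6,-0.3,0,-1],[-3.3,-3.6,-0.3,0,-1],[-3.3,-3.6,-0.3,0,-1],[-3.3,-3.6,-0.3,0,-1]]]}}

```text
t: 1.4
eef_pos: [427.7, 157.6, 252.8]
tcp_rot: [0.633, 3.077, 0.0]
ft_force: [1.0, -0.7, -0.3]
grip_width: 87.8
finger_force: 0.0
```

{"name": "apply_moves", "arguments": {"targets": [[[-3.3,-3.6,-0.3,0,-1],[-3.3,-3.6,-0.3,0,-1],[-3.3,-3.6,-0.3,0,-1],[-3.3,-3.6,-0.3,0,0],[0,0,0,7,0.3]]]}}

```text
t: 2.02
eef_pos: [492.5, -29.5, 264.9]
tcp_rot: [0.833, 3.028, -0.002]
ft_force: [-0.1, 1.1, 0.9]
grip_width: 71.3
finger_force: 0.0
```

Run:
```python
from h import *
c=cap('wrist'); save(c,'w1'); s=manip.get_state(); print(s['t'],s['eef_pos'],R.from_rotvec(s['tcp_rot']).as_matrix().round(3),s['joints'].round(2),s['grip_width'])
cv2.imwrite('pics/w1b.png',cv2.resize(c['img'],None,fx=1.5,fy=1.5))
```

```text
2.075 [492.08753212 -27.36002392 264.61121102] [[-0.857  0.515 -0.   ]
 [ 0.515  0.857 -0.   ]
 [-0.    -0.    -1.   ]] [-0.49  0.13  0.46  1.95 -0.07  1.07  1.03] 67.3571435324001
```

View pics/w1b.png

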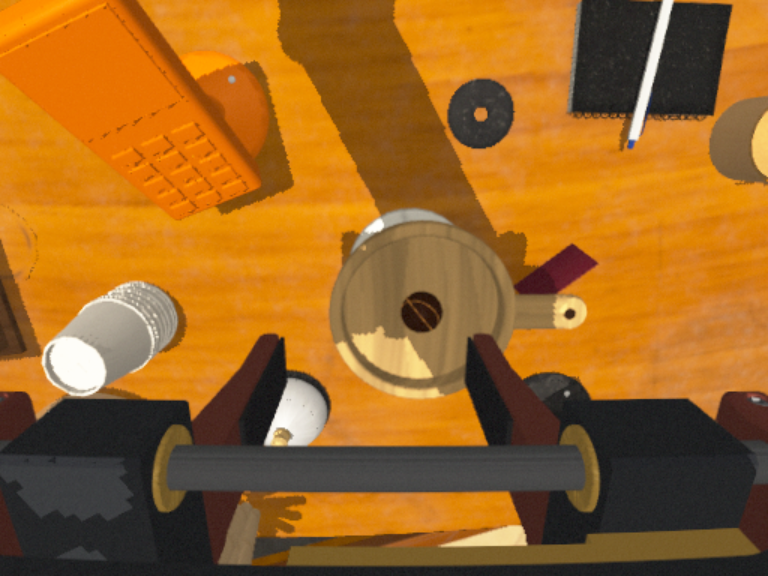

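The wrist view shows the dish from above (enlarged pixels): truffle at (422,312), handle hole at (569,313), rim outer edges at x=330 and 515. The fingers are still above it. Next I triangulate across the three views.

Run:
```python
from h import *
s=load('scene0');t=load('top0');w=load('w1')
tr=tri((s,258.2,199.3),(t,267.9,191.1),(w,281.3,208)); ho=tri((s,259.6,165),(t,236.8,172.5),(w,379.3,208.7))
print(tr,ho,np.degrees(np.arctan2(*(ho-tr)[[1,0]])),np.hypot(*(ho-tr)[:2]))
for c,u,v in((s,258.2,199.3),(t,267.9,191.1),(w,281.3,208)): print('tr@121',atz(c,u,v,121).round(1))
for c,u,v in((s,259.6,165),(t,236.8,172.5),(w,379.3,208.7)): print('hole@128',atz(c,u,v,128).round(1))
# rim overlay: fit outer/inner rim top circles on wrist and top
out=[]
for nm,c,k in(('w',w,3),('t',t,7)):
    C=np.array([538.4,-17.5,132]); a=np.linspace(0,2*np.pi,200)
    img=cv2.resize(c['img'],None,fx=k,fy=k,interpolation=cv2.INTER_CUBIC)
    for r,z,col in((66,132,(0,255,0)),(57,132,(255,0,0)),(60,0,(255,0,255))):
        p=proj(c,np.c_[C[0]+r*np.cos(a),C[1]+r*np.sin(a),0*a+z])
        cv2.polylines(img,[np.int32((p+.5)*k-.5)],True,col,1)
    q=proj(c,C)[0]*k; h=190 if nm=='t' else 260
    x,y=np.int32(q); out.append(cv2.resize(img[max(0,y-h):y+h,x-h:x+h],(400,400)))
cv2.imwrite('pics/ov1.png',np.hstack(out))
```

```text
[538.6923122  -17.64736181 119.53670258] [592.0178359   73.9640547  126.16380434] 59.797007363478365 106.00124108279734
tr@121 [538.5 -18.7 121. ]
tr@121 [538.2 -18.4 121. ]
tr@121 [538.1 -16.6 121. ]
hole@128 [592.2  72.7 128. ]
hole@128 [591.6  73.8 128. ]
hole@128 [589.9  73.6 128. ]
```

View pics/ov1.png

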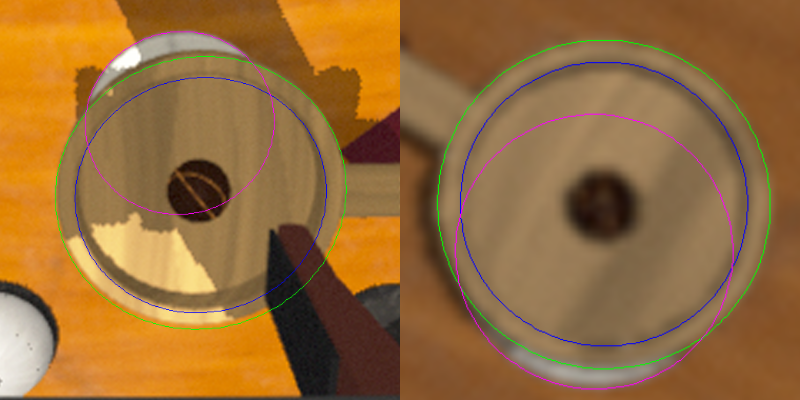

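The overlay of the expected rim and foot circles matches both views to within about 1–2 mm, so the axis is near (538.4,-17.3) and the handle at 59.8°. The grip point is (507.5,-70.5).

{"name": "apply_moves", "arguments": {"targets": [[[-1.8,-1.5,0,-0.8,0.35],[-1.75,-1.4,2.5,0,0.35],[0,0,4,0,0.35],[0,0,3.5,0,0.35],[0,0,0,0,0.35]]]}}

```text
t: 2.7
eef_pos: [506.2, -67.4, 162.6]
tcp_rot: [-0.794, -3.034, 0.003]
ft_force: [0.1, -0.2, 0.1]
grip_width: 28.5
finger_force: 0.0
```

```bash
cat > st.py <<'E'
from h import *
s=manip.get_state(); M=R.from_rotvec(s['tcp_rot']).as_matrix(); p=s['eef_pos']
a=np.degrees(np.arctan2(M[1,1],M[0,1])); print('t',s['t'],p.round(1),'yaz',round(a,1),'tilt',M[:,2].round(3),'w',s['grip_width'],'ft',s['ft_force'].round(1),s['torque'].round(2),'ff',s['finger_force'],'j',s['joints'].round(2))
E
python3 st.py
python3 - <<'E'
from h import *
s=manip.get_state(); M=R.from_rotvec(s['tcp_rot']).as_matrix()
C=np.array([538.4,-17.3]); u=np.array([np.cos(np.radians(239.8)),np.sin(np.radians(239.8))])
d=np.r_[C+61.5*u,117]-s['eef_pos']; print('tool delta mm',(M.T@d).round(1))
c=cap('wrist'); save(c,'w2'); k=3
img=cv2.resize(c['img'],None,fx=k,fy=k,interpolation=cv2.INTER_CUBIC); a=np.linspace(0,2*np.pi,200)
for r,z,col in((66,132,(0,255,0)),(57,132,(255,0,0))):
    p=proj(c,np.c_[538.4+r*np.cos(a),-17.3+r*np.sin(a),0*a+z]); cv2.polylines(img,[np.int32((p+.5)*k-.5)],True,col,1)
cv2.imwrite('pics/w2b.png',cv2.resize(img,(768,576),interpolation=cv2.INTER_AREA))
E
```

```text
t 2.7 [506.2 -67.4 162.6] yaz 60.7 tilt [-0.006 -0.    -1.   ] w 28.524590401869272 ft [ 0.1 -0.2  0.1] [ 0.04 -0.01  0.06] ff 0.0 j [-0.38  0.3   0.47  2.03 -0.18  0.86  1.25]
tool delta mm [-2.8 -1.9 45.5]
```

View pics/w2b.png

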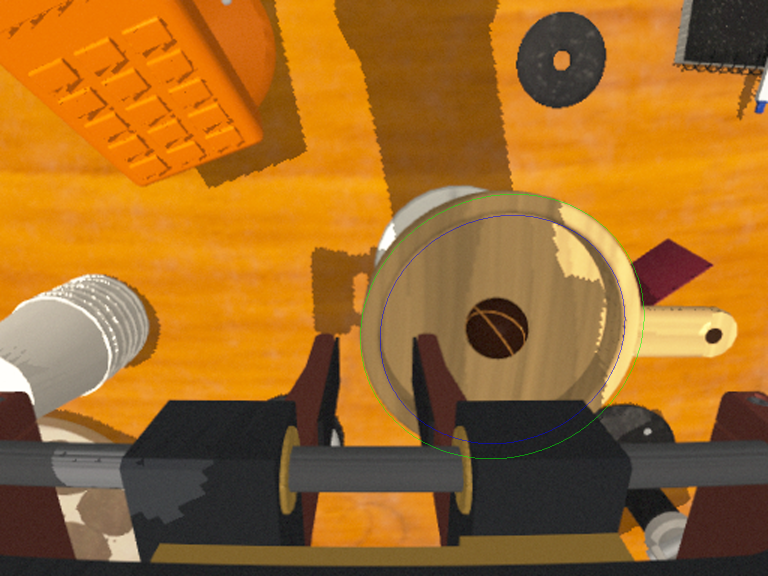

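The fingers straddle the near rim, with pads at about (330,340) and (425,340). The rim overlay fits and the truffle at (497,327) is well clear. I descend to TCP z≈118, check, then close.

{"name": "apply_moves", "arguments": {"targets": [[[-0.28,-0.19,1.5,0.9,0.35],[0,0,1.5,0,0.35],[0,0,1.0,0,0.35],[0,0,0.45,0,0.35],[0,0,0,0,0.35]]]}}

```text
t: 3.38
eef_pos: [509.7, -71.1, 119.9]
tcp_rot: [-0.822, -3.032, 0.0]
ft_force: [-0.0, -0.2, -0.1]
grip_width: 28.4
finger_force: 0.0
```

```bash
python3 st.py
```

```text
t 3.375 [509.7 -71.1 119.9] yaz 59.6 tilt [-0.001 -0.    -1.   ] w 28.35295247907978 ft [-0.  -0.2 -0.1] [ 0.01 -0.03 -0.02] ff 0.0 j [-0.35  0.37  0.45  2.05 -0.23  0.76  1.28]
```

{"name": "apply_moves", "arguments": {"targets": [[[0.1,0,0.15,0,0.35],[0,0,0,0,0.6],[0,0,0,0,0.9],[0,0,0,0,1],[0,0,0,0,1]]], "force": 15}}

```text
t: 4.0
eef_pos: [508.9, -70.7, 118.8]
tcp_rot: [-0.823, -3.032, -0.0]
ft_force: [-1.5, 0.1, 1.9]
grip_width: 9.3
finger_force: 14.2
```

{"name": "apply_moves", "arguments": {"targets": [[[0,0,0,0,1],[0,0,0,0,1],[0,0,0,0,1]]], "force": 40}}

```text
t: 4.38
eef_pos: [508.9, -70.7, 118.7]
tcp_rot: [-0.823, -3.032, 0.0]
ft_force: [-1.5, -0.3, 3.8]
grip_width: 8.7
finger_force: 38.5
```

```bash
python3 st.py
```

```text
t 4.375 [508.9 -70.7 118.7] yaz 59.6 tilt [-0. -0. -1.] w 8.681182676122491 ft [-1.5 -0.3  3.8] [-0.19  0.39 -0.01] ff 38.51788218598813 j [-0.35  0.37  0.45  2.06 -0.23  0.76  1.28]
```

The rim is held at 8.7 mm with 38 N. Now I orbit anticlockwise about the dish axis in 3° steps and check the forces.

{"name": "apply_moves", "arguments": {"targets": [[[-0.16,0.005,0,-1.5,1],[-0.32,0.012,0,-3,1],[-0.32,0.012,0,-3,1],[-0.32,0.012,0,-3,1],[-0.16,0.005,0,-1.5,1]]]}}

```text
t: 5.0
eef_pos: [520.5, -75.6, 118.6]
tcp_rot: [-0.498, -3.101, -0.0]
ft_force: [-2.9, 0.1, 3.8]
grip_width: 9.0
finger_force: 38.5
```

```bash
python3 st.py
```

```text
t 5.0 [520.5 -75.6 118.6] yaz 71.7 tilt [-0.001  0.    -1.   ] w 8.978825159303081 ft [-2.9  0.1  3.8] [0.08 0.66 0.02] ff 38.50171135738492 j [-0.29  0.38  0.39  2.03 -0.21  0.77  1.48]
```

{"name": "apply_moves", "arguments": {"targets": [[[-0.21,0.008,0,-2,1],[-0.37,0.015,0,-3.5,1],[-0.37,0.015,0,-3.5,1],[-0.37,0.015,0,-3.5,1],[-0.37,0.015,0,-3.5,1]]]}}

```text
t: 5.62
eef_pos: [537.3, -78.7, 118.6]
tcp_rot: [-0.06, -3.141, 0.0]
ft_force: [-2.3, -1.4, 3.3]
grip_width: 9.0
finger_force: 38.5
```

{"name": "apply_moves", "arguments": {"targets": [[[-0.37,0.015,0,-3.5,1],[-0.37,0.015,0,-3.5,1],[-0.37,0.015,0,-3.5,1],[-0.32,0.012,0,-3,1],[-0.27,0.01,0,-2.5,1]]]}}

```text
t: 6.25
eef_pos: [554.3, -77.0, 118.7]
tcp_rot: [-0.377, 3.119, -0.001]
ft_force: [-2.6, -1.2, 3.0]
grip_width: 8.9
finger_force: 38.5
```

{"name": "apply_moves", "arguments": {"targets": [[[0,0,0,0,1],[0,0,0,0,1]]]}}

```text
t: 6.5
eef_pos: [554.4, -76.8, 118.7]
tcp_rot: [-0.372, 3.119, -0.0]
ft_force: [-0.7, -1.0, 2.4]
grip_width: 9.2
finger_force: 38.5
```

```bash
python3 st.py;  python3 - <<'E'
from h import *
out=[]
for n,k in(('top',7),('scene',6)):
    c=cap(n); save(c,n+'3'); q=proj(c,[538,-17,110])[0]; x,y=q.astype(int)
    out.append(cv2.resize(c['img'][y-45:y+45,x-45:x+45],(390,390),interpolation=cv2.INTER_CUBIC)); print(n,x-45,y-45)
cv2.imwrite('pics/a3.png',np.hstack(out))
E
```

```text
t 6.5 [554.4 -76.8 118.7] yaz 103.6 tilt [ 0.001 -0.    -1.   ] w 9.196889109396146 ft [-0.7 -1.   2.4] [-0.23  0.24  0.06] ff 38.482121208216995 j [-0.17  0.42  0.25  1.94 -0.14  0.8   1.97]
top 222 146
scene 212 156
```

View pics/a3.png

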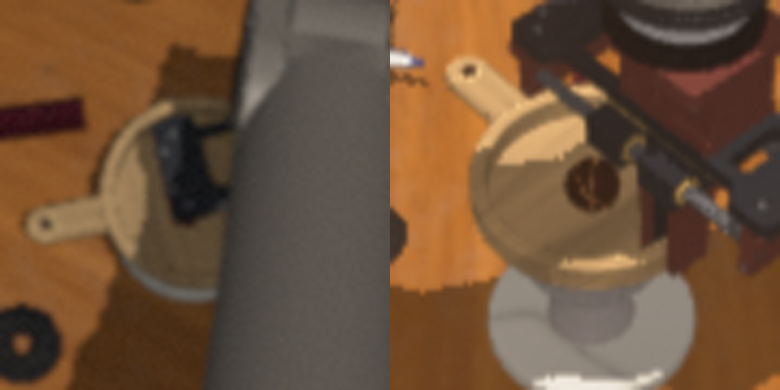

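The truffle is still in the middle, at crop (593,185), and the dish turned with the hand. The handle hole is at top crop (42,225) and scene crop (468,70).

Run:
```python
from h import *
s=load('scene3');t=load('top3')
for h in (tri((s,230,172.2),(t,231.7,197.9)),atz(s,230,172.2,128),atz(t,231.7,197.9,128)): print(h.round(1),np.degrees(np.arctan2(h[1]+17.3,h[0]-538.4)),np.hypot(h[1]+17.3,h[0]-538.4))
```

```text
[517.1  87.3 126. ] 101.5136107053046 106.78158652559465
[517.3  85.4 128. ] 101.617255065244 104.81731829743705
[515.9  87.5 128. ] 102.13996835132782 107.20974569897481
```

The dish has turned about 42°. I add 2.5° more and then lift gently, watching the force.

{"name": "apply_moves", "arguments": {"targets": [[[-0.27,0.01,0,-2.5,1],[0,0,0,0,1],[0,0,-0.15,0,1],[0,0,-0.25,0,1],[0,0,-0.25,0,1]]]}}

```text
t: 7.22
eef_pos: [556.6, -75.7, 125.1]
tcp_rot: [0.441, -3.11, -0.0]
ft_force: [-0.4, 0.2, -1.7]
grip_width: 9.1
finger_force: 38.5
```

{"name": "apply_moves", "arguments": {"targets": [[[0,0,-0.3,0,1],[0,0,-0.3,0,1],[0,0,0,0,1]]]}}

```text
t: 7.6
eef_pos: [557.0, -76.0, 131.5]
tcp_rot: [-0.441, 3.11, -0.0]
ft_force: [0.5, -0.6, -1.4]
grip_width: 8.9
finger_force: 38.5
```

```bash
python3 st.py
```

```text
t 7.6 [557.  -76.  131.5] yaz 106.1 tilt [ 0.001  0.    -1.   ] w 8.865860510561262 ft [ 0.5 -0.6 -1.4] [-0.05 -0.02 -0.01] ff 38.52587311528623 j [-0.17  0.4   0.25  1.93 -0.13  0.82  2.  ]
```

The measured weight is -1.7 N and the dish is free. I continue the lift smoothly to about 95 mm.

{"name": "apply_moves", "arguments": {"targets": [[[0,0,-0.4,0,1],[0,0,-0.8,0,1],[0,0,-1.0,0,1],[0,0,-1.2,0,1],[0,0,-1.2,0,1]]]}}

```text
t: 8.22
eef_pos: [556.9, -76.0, 178.3]
tcp_rot: [-0.441, 3.11, -0.0]
ft_force: [0.3, -1.0, -2.4]
grip_width: 8.4
finger_force: 38.5
```

{"name": "apply_moves", "arguments": {"targets": [[[0,0,-1.2,0,1],[0,0,-1.2,0,1],[0,0,-0.8,0,1],[0,0,-0.4,0,1],[0,0,0,0,1]]]}}

```text
t: 8.85
eef_pos: [556.8, -75.9, 213.2]
tcp_rot: [-0.441, 3.11, 0.0]
ft_force: [-0.5, -0.4, -0.5]
grip_width: 9.0
finger_force: 38.5
```

```bash
python3 st.py;  python3 - <<'E'
from h import *
out=[]
for n in('wrist','scene'):
    c=cap(n); save(c,n+'4'); im=c['img']
    if n=='scene': q=proj(c,[538,-17,200])[0].astype(int); im=im[q[1]-60:q[1]+60,q[0]-60:q[0]+60]; print(q-60)
    out.append(cv2.resize(im,(400,300) if n=='wrist' else (390,300),interpolation=cv2.INTER_CUBIC))
cv2.imwrite('pics/a4.png',np.hstack(out))
E
```

```text
t 8.85 [556.8 -75.9 213.2] yaz 106.2 tilt [ 0.  0. -1.] w 8.987607432893016 ft [-0.5 -0.4 -0.5] [-0.06 -0.   -0.04] ff 38.526175688020885 j [-0.19  0.3   0.27  1.86 -0.09  0.99  1.97]
[197 114]
```

View pics/a4.png

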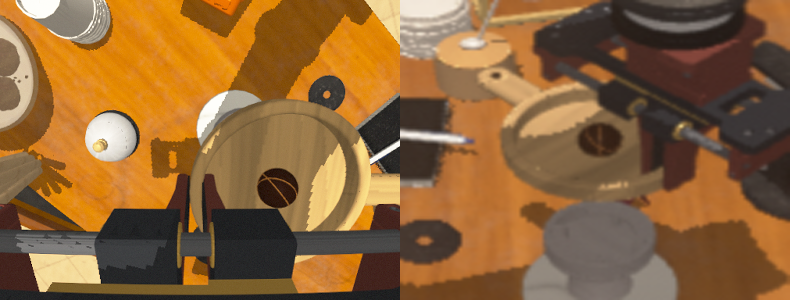

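The dish is off the stand, level, with the truffle in the middle (scene crop 598,140) and the socket empty below. Now I turn it about 93.5° clockwise about the dish axis.

{"name": "apply_moves", "arguments": {"targets": [[[0.16,0.002,0,1.5,1],[0.32,0.008,0,3,1],[0.43,0.015,0,4,1],[0.48,0.019,0,4.5,1],[0.48,0.019,0,4.5,1]]]}}

```text
t: 9.57
eef_pos: [537.8, -78.5, 212.8]
tcp_rot: [-0.043, -3.141, 0.0]
ft_force: [0.1, -0.2, -1.7]
grip_width: 9.0
finger_force: 38.5
```

{"name": "apply_moves", "arguments": {"targets": [[[0.48,0.019,0,4.5,1],[0.48,0.019,0,4.5,1],[0.48,0.019,0,4.5,1],[0.48,0.019,0,4.5,1],[0.48,0.019,0,4.5,1]]]}}

```text
t: 10.2
eef_pos: [514.5, -73.2, 212.9]
tcp_rot: [-0.655, -3.072, 0.0]
ft_force: [0.2, 0.7, -1.2]
grip_width: 8.9
finger_force: 38.5
```

{"name": "apply_moves", "arguments": {"targets": [[[0.48,0.019,0,4.5,1],[0.48,0.019,0,4.5,1],[0.48,0.019,0,4.5,1],[0.48,0.019,0,4.5,1],[0.48,0.019,0,4.5,1]]]}}

```text
t: 10.82
eef_pos: [494.9, -59.4, 212.9]
tcp_rot: [-1.242, -2.885, 0.0]
ft_force: [0.4, -0.6, -2.1]
grip_width: 8.8
finger_force: 38.5
```

{"name": "apply_moves", "arguments": {"targets": [[[0.48,0.019,0,4.5,1],[0.48,0.019,0,4.5,1],[0.48,0.019,0,4.5,1],[0.48,0.019,0,4.5,1],[0.48,0.019,0,4.5,1]]]}}

```text
t: 11.45
eef_pos: [482.2, -39.1, 212.9]
tcp_rot: [-1.781, -2.587, 0.001]
ft_force: [-1.6, -0.6, -2.3]
grip_width: 8.9
finger_force: 38.5
```

{"name": "apply_moves", "arguments": {"targets": [[[0.43,0.015,0,4,1],[0.27,0.006,0,2.5,1],[0.16,0.002,0,1.5,1],[0,0,0,0,1],[0,0,0,0,1]]]}}

```text
t: 12.08
eef_pos: [480.1, -31.2, 213.1]
tcp_rot: [-1.952, -2.461, 0.0]
ft_force: [-0.8, 0.6, -1.8]
grip_width: 9.1
finger_force: 38.5
```

```bash
python3 st.py;  python3 - <<'E'
from h import *
c=cap('scene'); save(c,'scene5'); im=c['img'][80:240,200:370]; A=cv2.resize(im,(425,400),interpolation=cv2.INTER_CUBIC)
c=cap('wrist'); save(c,'wrist5'); c2=cap('top'); save(c2,'top5')
cv2.imwrite('pics/a5.png',np.hstack([A,np.vstack([cv2.resize(c['img'],(267,200)),cv2.resize(c2['img'][90:240,170:370],(267,200))])]))
E
```

```text
t 12.075 [480.1 -31.2 213.1] yaz 13.2 tilt [-0. -0. -1.] w 9.14807544458626 ft [-0.8  0.6 -1.8] [-0.12  0.14  0.  ] ff 38.52507140021771 j [-0.51  0.17  0.51  2.04 -0.1   0.95  0.28]
```

View pics/a5.png

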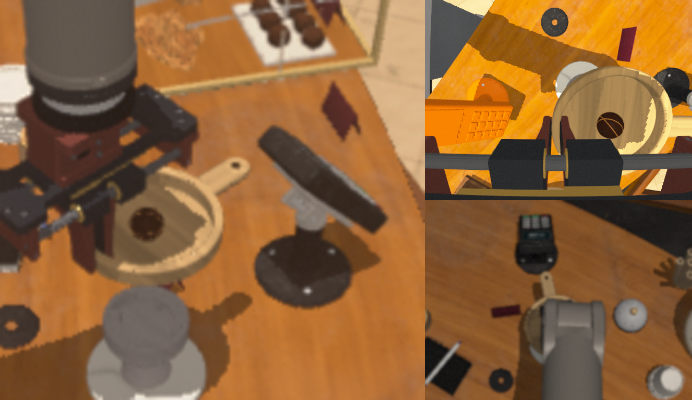

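The handle hole is at crop (236,165), pointing towards the black terminal; the truffle is at crop (148,224), in the middle of the dish. I check this numerically.

Run:
```python
from h import *
s=load('scene5');t=load('top5');w=load('wrist5')
h=tri((s,294.4,146),(t,261.4,150)); r=tri((s,259.2,169.6),(w,354.8,239.7)); print('hole',h,'truffle',r)
st=manip.get_state();M=R.from_rotvec(st['tcp_rot']).as_matrix(); C=st['eef_pos'][:2]+61.3*M[:2,1]; print('axis by grip',C)
T=np.array([757.5,25]);d=h[:2]-C;d/=np.linalg.norm(d);e=T-C
print('az',np.degrees(np.arctan2(d[1],d[0])),'terminal ahead',d@e,'side',d[0]*e[1]-d[1]*e[0],'truffle off',r[:2]-C)
```

```text
hole [639.53606609   2.33454949 224.81603351] truffle [541.50374323 -16.40615582 213.49930544]
axis by grip [539.82629322 -17.23803517]
az 11.105701904288933 terminal ahead 221.73331440981005 side -0.48116227724647587 truffle off [1.67745001 0.83187934]
```

{"name": "apply_moves", "arguments": {"targets": [[[0,0,0,0,1],[0,0,0,0,1],[0,0,0,0,1],[0,0,0,0,1],[0,0,0,0,1]]]}}

```text
t: 12.85
eef_pos: [480.1, -31.0, 213.2]
tcp_rot: [-1.952, -2.461, -0.0]
ft_force: [-0.2, 0.1, -2.2]
grip_width: 8.9
finger_force: 38.5
```

```bash
python3 st.py; python3 -c "from h import *; print(manip.job_done())"
```

```text
t 12.85 [480.1 -31.  213.2] yaz 13.2 tilt [ 0.  0. -1.] w 8.869768106441994 ft [-0.2  0.1 -2.2] [-0.13  0.16 -0.  ] ff 38.52489464683458 j [-0.51  0.17  0.51  2.04 -0.1   0.95  0.28]
the job is handed in; nothing more can be done
None
```

The job is handed in, with no verdict returned: the dish came off its stand and is held still by the rim about 94 mm above its seat, with the handle free and pointing at the black card terminal (within about 1 mm of its line by my measurement) and the truffle about 2 mm from the middle.

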